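# Move the turned posts from the drying board to the carrying rack, keeping their order

### The arm

A 6-joint arm with a two-finger parallel gripper is mounted at the origin on the work surface. World frame = base frame: x ahead of the robot, y to its left, z up, the work surface at z = 0. Lengths are in m, angles in rad, forces in N, time in s.
With the tool pointing down it reaches from about 0.35 to 0.85 m from the base axis. Payload 8.1 kg.
Tool frame: the origin (TCP) lies midway between the tips of the shut fingers; the grasp point (between the pads) lies robot.grasp_offset behind it (robot.grasp_offset is the distance from the TCP to the grasp point, in m); z points along the fingers, y is the direction in which the jaws open and shut (so a half turn about z gives the same grasp; the last joint's range is limited). The gripper opens to 93 mm and grips with 3 to 60 N. Pads are 15 mm wide; open, the fingers measure 128 mm over their backs; the gripper's body (75 mm by 188 mm) begins 65 mm behind the grasp point.
Start: joints at [-1.372, 0.13, 1.488, -0, 1.523, -0.085], TCP at [0.168, -0.576, 0.219] pointing down, gripper open.
Joint ranges: [-2.96, 2.96], [-0.89, 2.26], [0.02, 2.5], [-1.34, 4.48], [0, 2.73], [-2.66, 2.66]. Speed limits (rad/s): [2.39, 2.39, 2.79, 3.14, 3.14, 3.14].

### API

Orientations are given as a rotation vector (axis times angle).
In Python, from plant import robot gives the robot as it stands.
- The arm moves only by the shell command python3 -m handwheel 'ROWS' [OPENING] [FORCE]. ROWS is text: rows parted by semicolons, each of 6 numbers parted by spaces: the shift along the world's x, y, z each as a share of 0.3 m, from -1 to 1, then the turn, a rotation vector about the world's x, y, z each as a share of 45 degrees, from -1 to 1. A call has 1 to 5 rows; each row is the pose to reach, as a shift and turn from the pose commanded when the call began; what a row does not reach only later rows make up. A row lasts 1/10 s, in which the tool goes at most 50 mm and 8.59 degrees, less where a joint would pass 70% of its speed; a pose out of reach is approached as far as the arm can. A call with a number of a shift or a turn outside -1 to 1 is refused whole. A call with a gripper value outside its range is refused whole. OPENING is the closure, from -1 (fully open) to 1 (shut), set as the call begins (- or left out, the last holds). The fingers move at their own pace and stop on an object; FORCE is the grip in N (left out, the last holds). Time passes only in rows, so rows that repeat a pose let the fingers close. It gives the time, the measured TCP pose, the force and the opening at its end, in the units of the state.
- robot.read_state(): the state, without advancing time (a new reading comes with each control period).
- robot.read_camera(name): name is "scene" or "side" or "wrist"; returns (picture, depth): 400x640x3 uint8, red, green, blue; 400x640 float32, m along the optical axis (not along the pixel's ray), 0 where there is no reading.
- robot.camera_model(name): a dict with "camera_matrix" (3x3 intrinsics, pixels), "dist" ([k1, k2, p1, p2, k3] as OpenCV has them; the pictures are not rectified), "pose" (4x4, takes a point from camera to world coordinates); the wrist camera has in their place "tool_from_camera" (4x4, takes a point from camera to tool coordinates, whose origin is the TCP and whose axes are the flange's). Camera axes: x right, y down, z forward; pixel columns grow to the right and rows downward; lengths in m; the calibration is good to about 2 mm. A picture is of the moment at which its call begins: read the wrist's pose just before it. camera_model takes no time and is no camera call.
- robot.close_job(): hands the job in, once; it reports no verdict.
Trained networks look in the newest picture that a camera, given by its name, has taken for a name from the list of things; names that differ only in an ending like _2 or _b are one class to them, and where a whole thing is asked for, a point or a joint stands for the part that bears it (a point fixed in the world has none). Each returns a list of dicts, best first, with "conf" (0 to 1); they miss things now and then, are a little off and sometimes report something else, mostly with a low value. They report only what shows in the picture. A call takes as long as a camera call.
- robot.look_for(camera, query): "rect" ([centre column, centre row, width, height] in pixels, round what is visible of it).
- robot.silhouettes(camera, query): "pixels" (400x640 bool, what is visible of it) and "rect" ([centre column, centre row, width, height] in pixels, round what is visible of it).
- robot.tip_of(camera, query): "at" ([row, column] in pixels: a listed point, or the origin of a listed thing).
The state is a dict: "t": time; "q": joint angles; "dq": joint speeds; "joint_torque": joint torques, N m; "tool_pos": TCP position; "orientation": TCP orientation; "force": force on the tool from outside, world axes, zero at the start; "wrist_torque": the same for the moment, N m; "opening": finger opening in m.
Only numpy, scipy, OpenCV 4.12 (cv2) and the standard library are available. Lean on these libraries where they do the work, as an engineer would, in place of code of your own. Each camera call takes 0.05 s, during which the arm holds its last target.

### The job

The four turned wooden posts standing on the grey pads of the drying board are dry: move each into its own bay of the carrying rack, in the same order counted from the steel-handle ends, so that the post nearest the board's handle goes into the bay nearest the rack's handle and so on. Leave them all standing upright on the bay floors and let go; do not tip any post over on the way, and leave the glue bottles and the sanding block alone.

Things in the scene. Friction and masses are not known exactly. Their poses are not given: they have to be found in the camera images.
- ball_mid (a point): Centre (half-way up, 35 mm above its underside) of the loose turned wooden post with a ball 24 mm across on a thin neck on top. 70 mm tall, about 50 g, z up. Round foot 44 mm across, 10 mm high; plain round shaft 28 mm across from 10 mm below to 10 mm above this point: grip it there; nothing above the shaft is wider than it, any yaw. Stands upright on its pad at the start.
- square_mid (a point): Centre (half-way up, 32 mm above its underside) of the loose turned wooden post with a square block 20 x 20 mm, 14 mm high on top. 64 mm tall, about 50 g, z up. Round foot 44 mm across, 10 mm high; plain round shaft 28 mm across from 10 mm below to 10 mm above this point: grip it there; nothing above the shaft is wider than it, any yaw. Stands upright on its pad at the start.
- spike_mid (a point): Centre (half-way up, 38 mm above its underside) of the loose turned wooden post with a pointed cone 22 mm high on top. 76 mm tall, about 50 g, z up. Round foot 44 mm across, 10 mm high; plain round shaft 28 mm across from 10 mm below to 10 mm above this point: grip it there; nothing above the shaft is wider than it, any yaw. Stands upright on its pad at the start.
- flat_mid (a point): Centre (half-way up, 30 mm above its underside) of the loose turned wooden post with a plain flat top 28 mm across with a dark bored hole 14 mm wide in the middle. 60 mm tall, about 50 g, z up. Round foot 44 mm across, 10 mm high; plain round shaft 28 mm across from 10 mm below to 10 mm above this point: grip it there; nothing above the shaft is wider than it, any yaw. Stands upright on its pad at the start.
- pad_ball: The fixed 50 x 50 x 4 mm grey plastic pad on the drying board on which the ball post starts; it stays there and so records that post's starting place. All four pads look alike. Origin: centre of its underside.
- pad_square: The fixed 50 x 50 x 4 mm grey plastic pad on the drying board on which the square post starts; it stays there and so records that post's starting place. All four pads look alike. Origin: centre of its underside.
- pad_spike: The fixed 50 x 50 x 4 mm grey plastic pad on the drying board on which the spike post starts; it stays there and so records that post's starting place. All four pads look alike. Origin: centre of its underside.
- pad_flat: The fixed 50 x 50 x 4 mm grey plastic pad on the drying board on which the flat post starts; it stays there and so records that post's starting place. All four pads look alike. Origin: centre of its underside.
- board: Drying board, fixed: flat dark wooden board 84 mm (x) by 304 mm (y), 12 mm thick, with a low steel bow handle (20 mm high) across one end, centred 152 mm along +y from the origin. Four pads in a row at y = +99, +33, -33, -99 mm (66 mm apart), x = 0; +99 is next to the handle. Which post stands on which place varies. Origin: underside, at the middle of the row of pads; z up.
- rack: Carrying rack, fixed: low brown wooden rack with four open square bays in a row, at x = 0, y = +99, +33, -33, -99 mm, each 62 x 62 mm inside, walls 4 mm thick and dark. Bay floors 8 mm and wall tops 16 mm above the origin. A steel bow handle like the board's (top 28 mm above the origin) is across one end, centred 152 mm along +y; +99 is the bay next to it. Origin: underside, at the middle of the row of bays; z up.
- glue: Bystander: white glue bottle with a blue cap, 60 mm across, 135 mm tall, origin at its underside. Leave it alone.
- red_glue: Bystander: red pointed glue bottle, 42 mm across, 120 mm tall, origin at its underside. Leave it alone.
- sander: Bystander: cork sanding block, 70 x 45 x 29 mm, origin at its underside. Leave it alone.

How it is judged:
At the end, for the whole second after the job is handed in: Each post stands upright (within 0.12 rad) and at rest on the floor of the rack bay (centre within 15 mm in the rack's x and y, height within 6 mm) whose number from the rack's handle equals the number from the board's handle of the pad on which it started; all are released (x of ball_mid in the frame of rack between -0.015 and 0.015 m and z of ball_mid in the frame of rack between 0.037 and 0.049 m and angle between each of ball_mid, square_mid, spike_mid, flat_mid's own z axis and vertical below 0.12 rad and linear speed of each of post_ball, post_square, post_spike, post_flat below 0.02 m/s and ((y of pad_ball in the frame of board between 0.079 and 0.119 m and y of ball_mid in the frame of rack between 0.084 and 0.114 m) or (y of pad_ball in the frame of board between 0.013 and 0.053 m and y of ball_mid in the frame of rack between 0.018 and 0.048 m) or (y of pad_ball in the frame of board between -0.053 and -0.013 m and y of ball_mid in the frame of rack between -0.048 and -0.018 m) or (y of pad_ball in the frame of board between -0.119 and -0.079 m and y of ball_mid in the frame of rack between -0.114 and -0.084 m)) and x of square_mid in the frame of rack between -0.015 and 0.015 m and z of square_mid in the frame of rack between 0.034 and 0.046 m and ((y of pad_square in the frame of board between 0.079 and 0.119 m and y of square_mid in the frame of rack between 0.084 and 0.114 m) or (y of pad_square in the frame of board between 0.013 and 0.053 m and y of square_mid in the frame of rack between 0.018 and 0.048 m) or (y of pad_square in the frame of board between -0.053 and -0.013 m and y of square_mid in the frame of rack between -0.048 and -0.018 m) or (y of pad_square in the frame of board between -0.119 and -0.079 m and y of square_mid in the frame of rack between -0.114 and -0.084 m)) and x of spike_mid in the frame of rack between -0.015 and 0.015 m and z of spike_mid in the frame of rack between 0.04 and 0.052 m and ((y of pad_spike in the frame of board between 0.079 and 0.119 m and y of spike_mid in the frame of rack between 0.084 and 0.114 m) or (y of pad_spike in the frame of board between 0.013 and 0.053 m and y of spike_mid in the frame of rack between 0.018 and 0.048 m) or (y of pad_spike in the frame of board between -0.053 and -0.013 m and y of spike_mid in the frame of rack between -0.048 and -0.018 m) or (y of pad_spike in the frame of board between -0.119 and -0.079 m and y of spike_mid in the frame of rack between -0.114 and -0.084 m)) and x of flat_mid in the frame of rack between -0.015 and 0.015 m and z of flat_mid in the frame of rack between 0.032 and 0.044 m and ((y of pad_flat in the frame of board between 0.079 and 0.119 m and y of flat_mid in the frame of rack between 0.084 and 0.114 m) or (y of pad_flat in the frame of board between 0.013 and 0.053 m and y of flat_mid in the frame of rack between 0.018 and 0.048 m) or (y of pad_flat in the frame of board between -0.053 and -0.013 m and y of flat_mid in the frame of rack between -0.048 and -0.018 m) or (y of pad_flat in the frame of board between -0.119 and -0.079 m and y of flat_mid in the frame of rack between -0.114 and -0.084 m))); the robot touches nothing.
It fails at once if a post is tipped over (more than 0.8 rad from upright) (angle between any of ball_mid, square_mid, spike_mid, flat_mid's own z axis and vertical above 0.8 rad).
It fails at once if a glue bottle or the sanding block is moved more than 30 mm (distance of any of glue, red_glue, sander from where it was at the start of the episode above 0.03 m).
It also fails if it takes over 99 s, if anything falls off the work surface, if the arm or the gripper's body presses on something with over 40 N, if the wrist force passes 120 N, or if a joint passes its speed limit or range.

## Working session

There is one attempt and no reset: what is moved stays moved. The work goes in short steps, Python scripts to look and compute and a shell command to move; the robot and the scene stay as the last step left them, time stands still between calls to the robot, and variables do not carry over. Pictures are saved under pics/ and viewed, and the job is handed in when it is done.

```bash
ls; mkdir -p pics; python3 - <<'E'
from plant import robot
import cv2
s=robot.read_state();print(s['t'],s['tool_pos'],s['orientation'],s['opening'],robot.grasp_offset)
for n in("scene","side"):
    p,d=robot.read_camera(n);cv2.imwrite(f"pics/{n}0.png",p[:,:,::-1])
    for q in("board","rack","ball_mid","square_mid","spike_mid","flat_mid"):
        print(n,q,[(x['conf'],x['at']) for x in robot.tip_of(n,q)][:3])
E
```

```text
pics
0.0 [ 0.1678986  -0.57543665  0.21762537] [-3.10823026e+00 -4.44011419e-01  1.88506072e-04] 0.09312421891560727 0.0188
scene board [(0.86, [276.1, 209.4])]
scene rack [(0.76, [169.4, 361.2])]
scene ball_mid [(0.9, [302.1, 172.7])]
scene square_mid [(0.68, [274.4, 198.9])]
scene spike_mid [(0.64, [220.6, 233.7])]
scene flat_mid [(0.76, [247.9, 215.8])]
side board [(0.63, [284.3, 297.0])]
side rack [(0.89, [169.0, 284.7])]
side ball_mid [(0.87, [305.1, 320.8])]
side square_mid [(0.97, [275.9, 304.4])]
side spike_mid [(0.68, [235.1, 273.0])]
side flat_mid []
```

View pics/scene0.png

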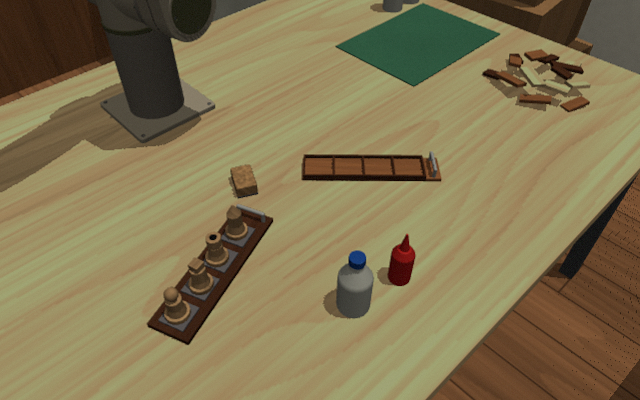

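View pics/side0.png

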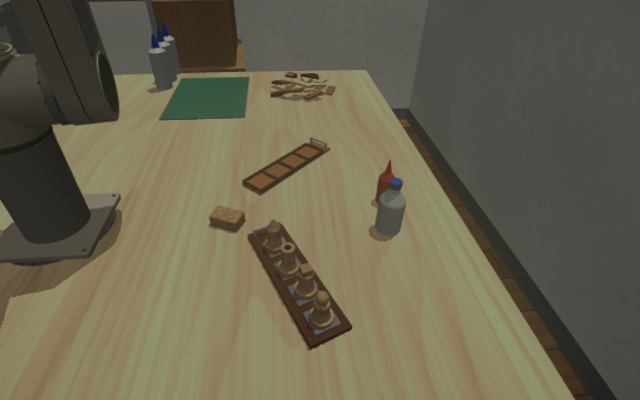

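The board's handle is at about (250,212) in the scene view. Counting from it, the order is spike, flat, square, ball. The rack's handle is at its right end, (433,165). Next I'll measure positions.

```bash
cat > h.py <<'E'
from plant import robot
import cv2, numpy as np
def ray(n,rc):
    m=robot.camera_model(n);K=np.array(m['camera_matrix']);D=np.array(m['dist'],float);T=np.array(m['pose'])
    uv=np.atleast_2d(rc)[:,::-1].astype(np.float64).reshape(-1,1,2)
    p=cv2.undistortPoints(uv,K,D).reshape(-1,2)
    d=np.c_[p,np.ones(len(p))]
    return T[:3,3],d@T[:3,:3].T
def plane(n,rc,z):
    o,d=ray(n,rc);return o+d*((z-o[2])/d[:,2])[:,None]
def cloud(n,mask,dep):
    v,u=np.nonzero(mask&(dep>0));o,d=ray(n,np.c_[v,u]);return o+d*dep[v,u][:,None]
E
python3 - <<'E'
from h import *
H=dict(ball=.035,square=.032,spike=.038,flat=.030)
for n in("scene","side"):
    p,d=robot.read_camera(n)
    for k in H:
        t=robot.tip_of(n,k+"_mid"); 
        if t: print(n,k,t[0]['conf'],plane(n,t[0]['at'],.016+H[k])[0].round(4))
    for k in("board","rack","glue","red_glue","sander"):
        t=robot.tip_of(n,k)
        if t: print(n,k,'orig',t[0]['conf'],plane(n,t[0]['at'],0)[0].round(4))
        s=robot.silhouettes(n,k)
        if s:
            c=cloud(n,s[0]['pixels'],d)
            print('  cloud',s[0]['conf'],len(c),np.percentile(c[:,2],[5,50,95]).round(3))
            c=c[c[:,2]<np.median(c[:,2])+.02] if k in("board","rack") else c
            r=cv2.minAreaRect(c[:,:2].astype(np.float32)*1000);print('  ',r)
E
```

```text
scene ball 0.62 [ 0.5766 -0.3037  0.051 ]
scene square 0.91 [ 0.56   -0.2432  0.048 ]
scene spike 0.84 [ 0.5069 -0.1312  0.054 ]
scene flat 0.77 [ 0.5265 -0.1884  0.046 ]
scene board orig 0.69 [ 0.5368 -0.2176  0.    ]
  cloud 0.66 3220 [0.004 0.011 0.016]
   ((528.203125, -193.39205932617188), (93.94245910644531, 321.46612548828125), 22.285728454589844)
scene rack orig 0.73 [0.5345 0.1941 0.    ]
  cloud 0.77 3563 [0.004 0.009 0.017]
   ((545.1698608398438, 215.46707153320312), (304.4183349609375, 78.25713348388672), 46.06829071044922)
scene glue orig 0.65 [ 0.7611 -0.0675  0.    ]
  cloud 0.67 2046 [0.002 0.082 0.135]
   ((732.1830444335938, -32.026763916015625), (68.46806335449219, 155.92987060546875), 39.548831939697266)
scene red_glue orig 0.68 [0.7796 0.0347 0.    ]
  cloud 0.59 987 [0.004 0.059 0.099]
   ((778.655517578125, 60.182861328125), (42.276309967041016, 93.04991149902344), 1.153288722038269)
scene sander orig 0.83 [ 0.3871 -0.0229  0.    ]
  cloud 0.93 678 [0.002 0.027 0.03 ]
   ((380.0136413574219, -14.594375610351562), (48.46967315673828, 105.41743469238281), 58.618
[... 277 characters left out ...]
1479492188, -185.2137908935547), (89.26546478271484, 332.0250549316406), 22.398197174072266)
side rack orig 0.87 [0.5307 0.1948 0.    ]
side glue orig 0.85 [ 0.7575 -0.0645  0.    ]
  cloud 0.63 33 [0.014 0.016 0.018]
   ((495.9537048339844, -146.96461486816406), (11.834634780883789, 22.569740295410156), 85.78292846679688)
side red_glue orig 0.72 [0.7752 0.0315 0.    ]
  cloud 0.64 348 [0.001 0.068 0.104]
   ((783.2703857421875, 64.91996765136719), (267.3960876464844, 39.557960510253906), 69.39952850341797)
side sander orig 0.59 [ 0.389 -0.019  0.   ]
  cloud 0.78 656 [0.002 0.027 0.029]
   ((389.8375549316406, -20.686420440673828), (47.587310791015625, 69.34683227539062), 64.70987701416016)
```

```bash
python3 -c "
from plant import robot
print(robot.camera_model('wrist'))"
python3 -m handwheel '.5 .5 .3 0 0 .7;.5 .5 .3 0 0 .7;.5 .5 .3 0 0 .7;.5 .5 .3 0 0 .7;.5 .5 .3 0 0 .7'
python3 -m handwheel '.5 .5 .15 0 0 .67;.5 .5 .15 0 0 .67;.5 .5 .15 0 0 .67;.5 .5 .15 0 0 .67;.5 .5 .15 0 0 .67'
```

```text
{'camera_matrix': array([[297.43683118,   0.        , 319.60896953],
       [  0.        , 297.43683118, 199.51866893],
       [  0.        ,   0.        ,   1.        ]]), 'dist': array([-0.03683873,  0.        ,  0.        ,  0.        ,  0.        ]), 'tool_from_camera': array([[-1.24465451e-05, -9.69620550e-01, -2.44613960e-01,
         6.69537183e-02],
       [ 9.99999913e-01, -1.13843994e-04,  4.00381612e-04,
         5.41923086e-04],
       [-4.16066069e-04, -2.44613934e-01,  9.69620467e-01,
        -1.66259255e-01],
       [ 0.00000000e+00,  0.00000000e+00,  0.00000000e+00,
         1.00000000e+00]])}
t: 2.7
tool_pos: [0.3202, -0.4242, 0.3109]
orientation: [2.867, 1.279, 0.002]
force: [0.0, -0.3, 0.4]
opening: 0.0931
t: 3.2
tool_pos: [0.4708, -0.2727, 0.3551]
orientation: [2.435, 1.982, 0.003]
force: [0.2, -0.0, -0.8]
opening: 0.0928
```

```bash
cat >> h.py <<'E'
from scipy.spatial.transform import Rotation as R
def wray(s,rc):
    m=robot.camera_model('wrist');K=np.array(m['camera_matrix']);D=np.array(m['dist'],float)
    T=np.eye(4);T[:3,:3]=R.from_rotvec(s['orientation']).as_matrix();T[:3,3]=s['tool_pos'];T=T@np.array(m['tool_from_camera'])
    p=cv2.undistortPoints(np.atleast_2d(rc)[:,::-1].astype(np.float64).reshape(-1,1,2),K,D).reshape(-1,2)
    return T[:3,3],np.c_[p,np.ones(len(p))]@T[:3,:3].T
def wplane(s,rc,z):
    o,d=wray(s,rc);return o+d*((z-o[2])/d[:,2])[:,None]
H=dict(ball=.035,square=.032,spike=.038,flat=.030)
E
python3 - <<'E'
from h import *
s=robot.read_state();p,d=robot.read_camera('wrist');cv2.imwrite("pics/w1.png",p[:,:,::-1])
for k in H:
    for t in robot.tip_of('wrist',k+"_mid")[:1]: print(k,t['conf'],t['at'],wplane(s,t['at'],.016+H[k])[0].round(4))
for t in robot.tip_of('wrist',"board")[:1]: print(t['conf'],wplane(s,t['at'],0)[0].round(4))
for x in robot.silhouettes('wrist',"board")[:1]:
    v,u=np.nonzero(x['pixels']);print(len(v));c=wplane(s,np.c_[v,u],.012);print(cv2.minAreaRect(c[:,:2].astype(np.float32)*1000))
E
```

```text
ball 0.85 [176.1, 386.8] [ 0.5743 -0.3079  0.051 ]
square 0.76 [137.0, 369.8] [ 0.5581 -0.2419  0.048 ]
spike 0.55 [63.4, 317.5] [ 0.4998 -0.1214  0.054 ]
flat 0.9 [106.6, 340.4] [ 0.5218 -0.1877  0.046 ]
0.89 [ 0.5402 -0.2198  0.    ]
5561
((534.2351684570312, -199.29510498046875), (85.08747863769531, 302.888671875), 22.411277770996094)
```

View pics/w1.png

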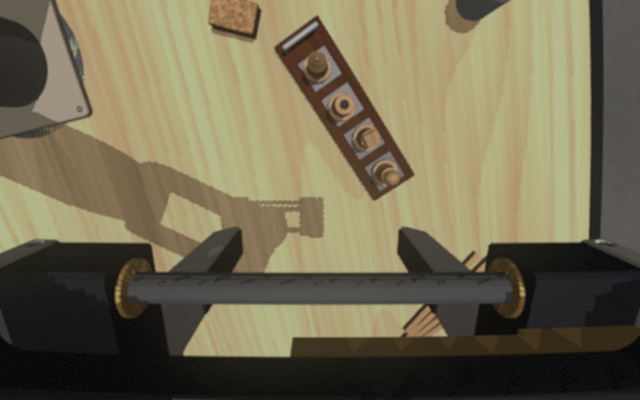

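```bash

python3 -m handwheel '.36 -.116 -.2 0 0 0;.36 -.116 -.4 0 0 0;.36 -.116 -.75 0 0 0;.36 -.116 -.75 0 0 0;.36 -.116 -.75 0 0 0'
python3 -m handwheel '0 0 0 0 0 0'
python3 - <<'E'
from h import *
s=robot.read_state();p,d=robot.read_camera('wrist');cv2.imwrite("pics/w2.png",p[:,:,::-1])
print(s['tool_pos'])
for k in H:
    for t in robot.tip_of('wrist',k+"_mid")[:1]: print(k,t['conf'],t['at'],wplane(s,t['at'],.016+H[k])[0].round(4))
E
```

```text
t: 4.05
tool_pos: [0.5717, -0.311, 0.1419]
orientation: [-2.445, -1.972, 0.0]
force: [0.3, 0.5, 0.7]
opening: 0.0925
t: 4.15
tool_pos: [0.5673, -0.3079, 0.1339]
orientation: [-2.434, -1.964, 0.007]
force: [-1.6, 0.4, -1.3]
opening: 0.0931
[ 0.56732598 -0.30788095  0.13391568]
ball 0.9 [201.7, 329.2] [ 0.5747 -0.3071  0.051 ]
square 0.66 [136.8, 290.9] [ 0.5547 -0.2466  0.048 ]
flat 0.96 [71.8, 236.8] [ 0.5237 -0.187   0.046 ]
```

View pics/w2.png

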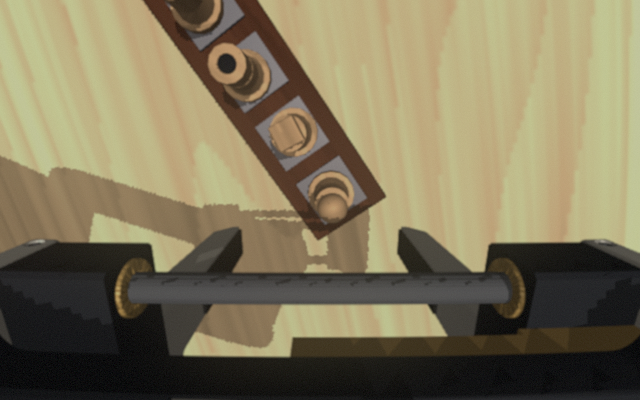

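```bash

python3 -m handwheel '0 0 0 0 0 0;0 0 0 0 0 0'; python3 -c "
from plant import robot
print(robot.read_state()['tool_pos'])"
```

```text
t: 4.6
tool_pos: [0.5732, -0.3103, 0.1467]
orientation: [2.44, 1.973, 0.002]
force: [-0.1, -0.3, -0.2]
opening: 0.093
[ 0.57319813 -0.31030437  0.14665929]
```

```bash

python3 -m handwheel '.01 .01 -.13 0 0 0;.01 .01 -.24 0 0 0;.01 .01 -.32 0 0 0;.01 .01 -.38 0 0 0;.01 .01 -.38 0 0 0'
python3 -m handwheel '0 0 0 0 0 0;0 0 0 0 0 0'
python3 - <<'E'
from h import *
p,d=robot.read_camera('side');cv2.imwrite("pics/s3.png",cv2.resize(p[200:380,220:440,::-1],None,fx=3,fy=3))
E
```

```text
t: 5.1
tool_pos: [0.5737, -0.3055, 0.0274]
orientation: [-2.44, -1.973, 0.002]
force: [0.1, -0.1, 0.3]
opening: 0.0933
t: 5.3
tool_pos: [0.5767, -0.3075, 0.0324]
orientation: [2.441, 1.973, 0.002]
force: [0.4, 0.1, 1.0]
opening: 0.0928
```

View pics/s3.png

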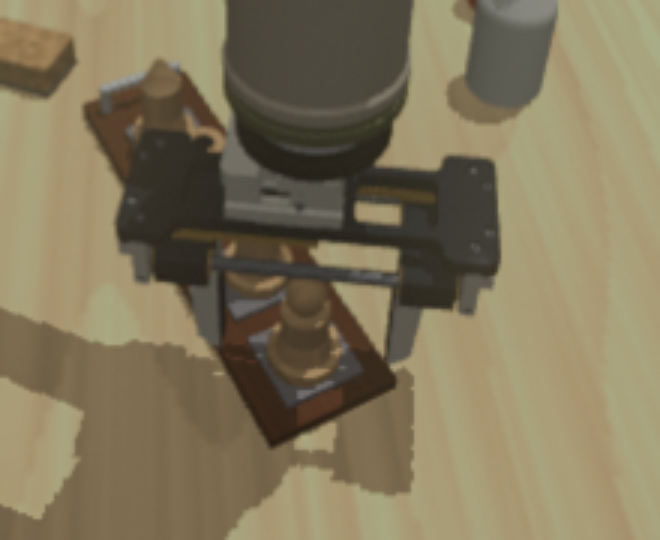

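The ball post is between the open fingers (crop position ~305,320), so I'll close on it.

```bash

python3 -m handwheel '0 0 0 0 0 0;0 0 0 0 0 0;0 0 0 0 0 0;0 0 0 0 0 0;0 0 0 0 0 0' 1 15
python3 -m handwheel '0 0 0 0 0 0;0 0 0 0 0 0;0 0 0 0 0 0'
```

```text
t: 5.85
tool_pos: [0.5753, -0.3066, 0.0301]
orientation: [-2.443, -1.975, 0.0]
force: [-0.2, -0.3, 0.3]
opening: 0.0579
t: 6.15
tool_pos: [0.5753, -0.3066, 0.03]
orientation: [-2.443, -1.975, 0.0]
force: [0.3, -0.5, 0.8]
opening: 0.0335
```

```bash

python3 -m handwheel '0 0 0 0 0 0;0 0 0 0 0 0;0 0 0 0 0 0'
python3 -m handwheel '0 0 .05 0 0 0;0 0 .15 0 0 0;0 0 .3 0 0 0;0 0 .4 0 0 0;0 0 .4 0 0 0'
```

```text
t: 6.45
tool_pos: [0.5753, -0.3066, 0.03]
orientation: [-2.443, -1.975, 0.0]
force: [0.6, -0.5, 0.3]
opening: 0.0302
t: 6.95
tool_pos: [0.5788, -0.3087, 0.1585]
orientation: [2.434, 1.968, 0.006]
force: [0.9, 0.3, 0.4]
opening: 0.0306
```

```bash

python3 -m handwheel '-.15 .15 .1 0 0 0;-.15 .3 .2 0 0 0;-.15 .45 .3 0 0 0;-.15 .6 .3 0 0 0;-.15 .66 .3 0 0 0'
python3 -m handwheel '-.12 .13 0.1 0 0 0;-.12 .26 0.15 0 0 0;-.12 .38 0.15 0 0 0;-.12 .38 0.15 0 0 0;-.12 .38 0.15 0 0 0'
python3 -m handwheel '0 0 0 0 0 0;0 0 0 0 0 0;0 0 0 0 0 0'
cat > look.py <<'E'
from h import *
import sys
s=robot.read_state();p,d=robot.read_camera('wrist');cv2.imwrite(f"pics/{sys.argv[1]}.png",p[:,:,::-1])
print(s['tool_pos'],s['orientation'])
for t in robot.tip_of('wrist',"rack")[:1]: print(t['conf'],t['at'],wplane(s,t['at'],0)[0].round(4))
for x in robot.silhouettes('wrist',"rack")[:1]:
    v,u=np.nonzero(x['pixels']);print(len(v));c=wplane(s,np.c_[v,u],.016);print(cv2.minAreaRect(c[:,:2].astype(np.float32)*1000))
for k in H:
    for t in robot.tip_of('wrist',k+"_mid")[:2]: print(k,t['conf'],t['at'],wplane(s,t['at'],.008+H[k])[0].round(4),wplane(s,t['at'],.016+H[k])[0].round(4))
E
python3 look.py w4
```

```text
t: 7.45
tool_pos: [0.5306, -0.1064, 0.2425]
orientation: [2.441, 1.974, 0.004]
force: [0.9, -0.8, -0.5]
opening: 0.0305
t: 7.95
tool_pos: [0.4941, 0.0059, 0.285]
orientation: [2.441, 1.978, -0.001]
force: [0.4, -1.5, 0.3]
opening: 0.0305
t: 8.25
tool_pos: [0.4943, 0.0044, 0.2846]
orientation: [-2.444, -1.973, 0.001]
force: [-0.1, -0.1, -0.7]
opening: 0.0312
[0.49427515 0.00436971 0.28464975] [-2.44425005e+00 -1.97282359e+00  1.11982572e-03]
0.69 [19.7, 316.1] [0.5331 0.2081 0.    ]
6785
((503.85089111328125, 171.51361083984375), (187.3863067626953, 72.4596939086914), 44.9714241027832)
ball 0.66 [254.9, 321.8] [ 0.4716 -0.1149  0.043 ] [ 0.4723 -0.1113  0.051 ]
```

View pics/w4.png

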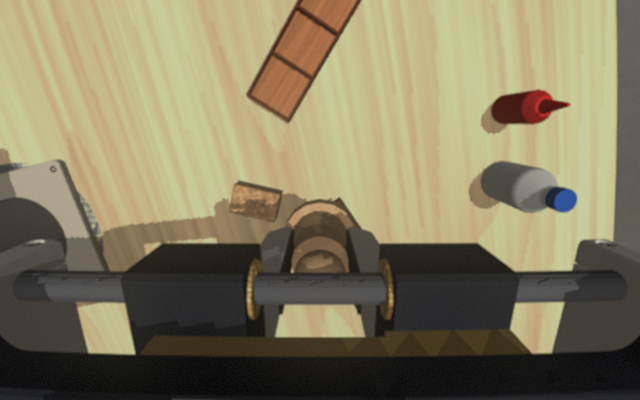

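```bash

python3 -m handwheel '-.03 .15 .1 0 0 0;-.05 .3 .1 0 0 0;-.05 .3 .1 0 0 0;-.05 .3 .1 0 0 0;-.05 .3 .1 0 0 0'
python3 -m handwheel '0 0 0 0 0 0;0 0 0 0 0 0'
python3 look.py w5
```

```text
t: 9.1
tool_pos: [0.4793, 0.0948, 0.3147]
orientation: [2.443, 1.975, -0.001]
force: [0.3, -0.7, 0.7]
opening: 0.0309
t: 9.3
tool_pos: [0.4794, 0.0943, 0.3147]
orientation: [-2.445, -1.973, 0.001]
force: [-0.8, 1.1, 0.3]
opening: 0.0308
[0.47942359 0.09432534 0.31474123] [-2.44460169e+00 -1.97283269e+00  9.21091064e-04]
0.66 [89.8, 340.4] [0.5355 0.2035 0.    ]
9254
((543.293212890625, 212.91293334960938), (297.37432861328125, 71.68292236328125), 45.65888214111328)
ball 0.56 [257.5, 320.2] [ 0.4507 -0.0425  0.043 ] [ 0.4514 -0.0388  0.051 ]
spike 0.44 [299.3, 359.6] [ 0.4989 -0.1287  0.046 ] [ 0.4988 -0.1234  0.054 ]
```

View pics/w5.png

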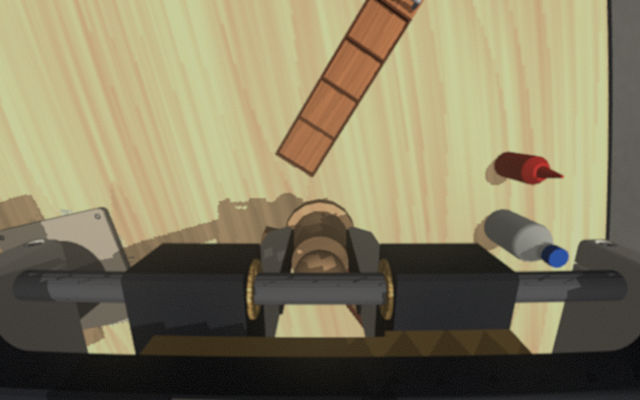

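```bash
python3 - <<'E'
from h import *
p,d=robot.read_camera('scene');cv2.imwrite("pics/sc6.png",cv2.resize(p[110:230,270:470,::-1],None,fx=4,fy=4,interpolation=cv2.INTER_CUBIC))
q=cv2.imread('pics/w5.png');cv2.imwrite("pics/w5c.png",cv2.resize(q[0:190,250:450],None,fx=4,fy=3.1,interpolation=cv2.INTER_CUBIC))
for x in robot.silhouettes('scene',"rack")[:1]:
    v,u=np.nonzero(x['pixels']);c=plane('scene',np.c_[v,u],.016);print(len(v),cv2.minAreaRect(c[:,:2].astype(np.float32)*1000))
E
```

```text
438 ((37.78193664550781, 502.5989074707031), (69.52678680419922, 261.7501525878906), 46.170440673828125)
```

View pics/sc6.png

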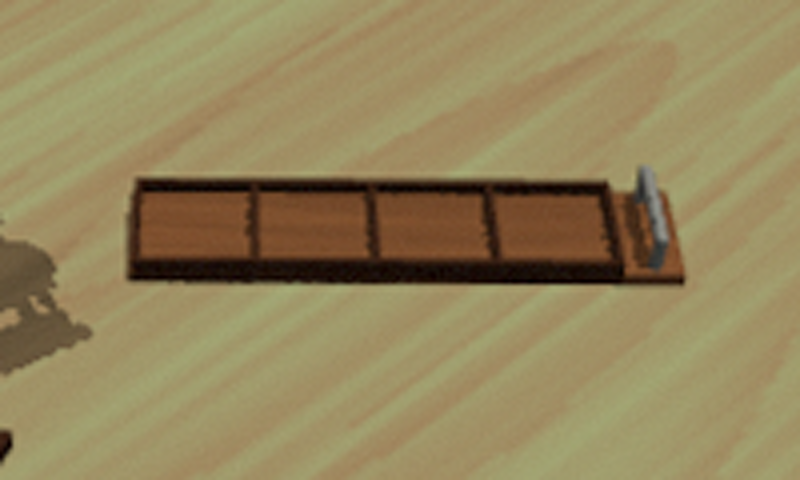

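View pics/w5c.png

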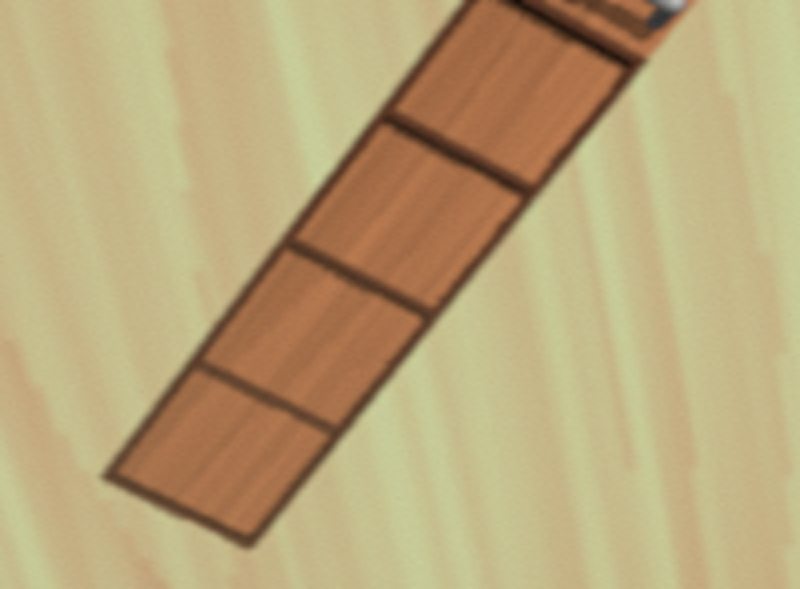

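```bash
python3 - <<'E'
from h import *
s=dict(tool_pos=np.array([0.47942359,0.09432534,0.31474123]),orientation=np.array([-2.44460169e+00,-1.97283269e+00,9.21091064e-04]))
W=np.array([[108,475],[250,545],[203,365],[336,430],[290,242],[430,316],[388,118],[530,188],[636,64]],float)
rc=np.c_[W[:,1]/3.1,W[:,0]/4+250]
a=wplane(s,rc-[.35,.4],.016);print(a.round(4)); 
for i in range(0,8,2):print('w',a[i:i+2].mean(0).round(4))
S=np.array([[137,180],[130,265],[254,184],[254,262],[370,184],[374,262],[490,187],[495,262],[608,184],[622,266]],float)
a=plane('scene',np.c_[S[:,1]/4+110,S[:,0]/4+270]-.4,.016);print(a.round(4)); 
for i in range(0,10,2):print('s',a[i:i+2].mean(0).round(4))
E
```

```text
[[0.419  0.1318 0.016 ]
 [0.4652 0.0855 0.016 ]
 [0.4671 0.1759 0.016 ]
 [0.51   0.1347 0.016 ]
 [0.5111 0.2243 0.016 ]
 [0.5552 0.1804 0.016 ]
 [0.5568 0.27   0.016 ]
 [0.6015 0.2296 0.016 ]
 [0.6475 0.2746 0.016 ]]
w [0.4421 0.1086 0.016 ]
w [0.4885 0.1553 0.016 ]
w [0.5331 0.2023 0.016 ]
w [0.5791 0.2498 0.016 ]
[[0.4192 0.1307 0.016 ]
 [0.469  0.08   0.016 ]
 [0.4674 0.1763 0.016 ]
 [0.5136 0.1305 0.016 ]
 [0.5125 0.2238 0.016 ]
 [0.5583 0.1777 0.016 ]
 [0.5607 0.2708 0.016 ]
 [0.6034 0.2252 0.016 ]
 [0.6047 0.3209 0.016 ]
 [0.6525 0.2725 0.016 ]]
s [0.4441 0.1054 0.016 ]
s [0.4905 0.1534 0.016 ]
s [0.5354 0.2007 0.016 ]
s [0.582 0.248 0.016]
s [0.6286 0.2967 0.016 ]
```

```bash

python3 -m handwheel '-.047 .12 -.13 0 0 0;-.047 .12 -.28 0 0 0;-.047 .12 -.43 0 0 0;-.047 .12 -.58 0 0 0;-.047 .12 -.7 0 0 0'
python3 -m handwheel '0 0 0 0 0 0;0 0 0 0 0 0;0 0 0 0 0 0;0 0 0 0 0 0'
```

```text
t: 10.25
tool_pos: [0.464, 0.1314, 0.1024]
orientation: [-2.442, -1.975, 0.002]
force: [-0.3, 0.6, -0.2]
opening: 0.031
t: 10.65
tool_pos: [0.4673, 0.1317, 0.1079]
orientation: [2.441, 1.974, 0.006]
force: [0.5, -0.3, -0.7]
opening: 0.0306
```

```bash

python3 -m handwheel '-.007 -.005 -.08 0 0 0;-.007 -.005 -.16 0 0 0;-.007 -.005 -.22 0 0 0;-.007 -.005 -.25 0 0 0;-.007 -.005 -.25 0 0 0'
python3 -m handwheel '0 0 0 0 0 0;0 0 0 0 0 0;0 0 0 0 0 0'
python3 - <<'E'
from h import *
p,d=robot.read_camera('scene');cv2.imwrite("pics/sc7.png",cv2.resize(p[110:230,240:440,::-1],None,fx=4,fy=4,interpolation=cv2.INTER_CUBIC))
E
```

```text
t: 11.15
tool_pos: [0.463, 0.1298, 0.03]
orientation: [-2.443, -1.975, 0.001]
force: [0.2, -0.2, -0.2]
opening: 0.0303
t: 11.45
tool_pos: [0.4642, 0.1301, 0.0313]
orientation: [2.442, 1.974, 0.003]
force: [-0.7, -0.8, -0.5]
opening: 0.0305
```

View pics/sc7.png

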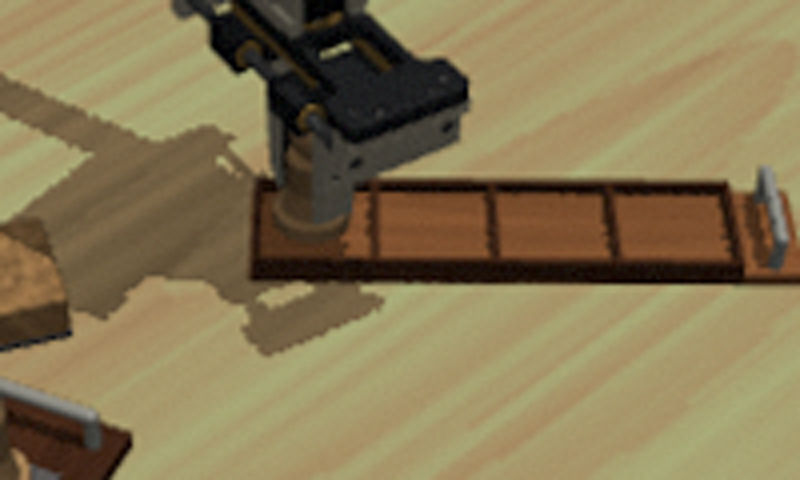

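```bash

python3 -m handwheel '0 0 -.01 0 0 0;0 0 -.02 0 0 0;0 0 -.027 0 0 0;0 0 -.027 0 0 0;0 0 -.027 0 0 0'
```

```text
t: 12.0
tool_pos: [0.463, 0.1298, 0.0218]
orientation: [-2.443, -1.975, 0.001]
force: [-0.4, 0.3, 1.5]
opening: 0.0306
```

```bash

python3 -m handwheel '0 0 0 0 0 0;0 0 0 0 0 0;0 0 0 0 0 0;0 0 0 0 0 0' -0.3
python3 -m handwheel '0 0 .1 0 0 0;0 0 .22 0 0 0;0 0 .38 0 0 0;-.03 -.07 .54 0 0 0;-.06 -.2 .6 0 0 0'
python3 -m handwheel '0 -.16 0 0 0 0;0.05 -.3 0 0 0 0;0.1 -.45 0 0 0 0;0.12 -.6 0 0 0 0;.15 -.75 0 0 0 0'
python3 look.py w8
```

```text
t: 12.4
tool_pos: [0.4632, 0.1299, 0.0219]
orientation: [-2.443, -1.975, 0.0]
force: [0.6, 0.1, 0.1]
opening: 0.0572
t: 12.9
tool_pos: [0.447, 0.0709, 0.207]
orientation: [2.437, 1.977, 0.009]
force: [1.0, -0.8, -0.0]
opening: 0.0605
t: 13.4
tool_pos: [0.4902, -0.1571, 0.2021]
orientation: [2.443, 1.975, 0.0]
force: [1.4, 0.3, -0.1]
opening: 0.0606
[ 0.49016484 -0.15705604  0.20209916] [2.44275217e+00 1.97491312e+00 4.41065143e-04]
spike 0.79 [153.2, 321.2] [ 0.4995 -0.1215  0.046 ] [ 0.4996 -0.1208  0.054 ]
flat 0.96 [206.2, 357.2] [ 0.5274 -0.1903  0.038 ] [ 0.5268 -0.1879  0.046 ]
```

View pics/w8.png

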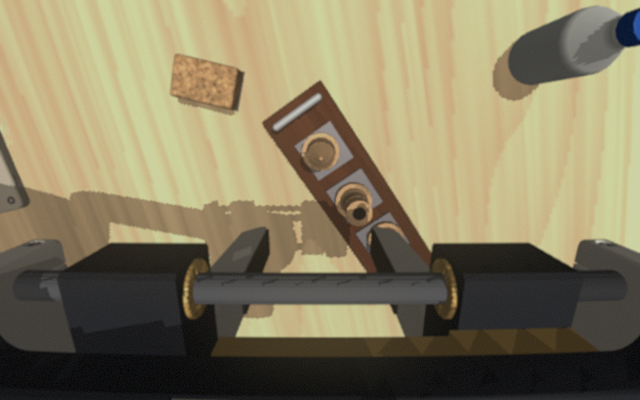

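```bash

python3 -m handwheel '.1 -.14 0 0 0 0;.2 -.25 -.05 0 0 0;.218 -.295 -.15 0 0 0;.218 -.295 -.25 0 0 0;.218 -.295 -.25 0 0 0'
python3 -m handwheel '0 0 0 0 0 0;0 0 0 0 0 0;0 0 0 0 0 0'; python3 look.py w9
```

```text
t: 14.25
tool_pos: [0.5528, -0.2409, 0.1216]
orientation: [-2.435, -1.971, 0.005]
force: [-0.1, -0.1, -1.5]
opening: 0.0606
t: 14.55
tool_pos: [0.5569, -0.2436, 0.1297]
orientation: [2.439, 1.974, 0.002]
force: [0.7, 0.6, 0.5]
opening: 0.0605
[ 0.55688425 -0.24364916  0.12967666] [2.43939071e+00 1.97391987e+00 2.35218971e-03]
1710
((383.3050842285156, -40.211055755615234), (21.487060546875, 88.85624694824219), 75.5541000366211)
square 0.71 [205.3, 315.4] [ 0.5527 -0.2462  0.04  ] [ 0.5533 -0.2441  0.048 ]
spike 0.9 [69.8, 210.7] [ 0.4959 -0.1192  0.046 ] [ 0.4983 -0.1211  0.054 ]
flat 0.85 [142.4, 266.2] [ 0.5233 -0.1835  0.038 ] [ 0.5247 -0.1833  0.046 ]
```

View pics/w9.png

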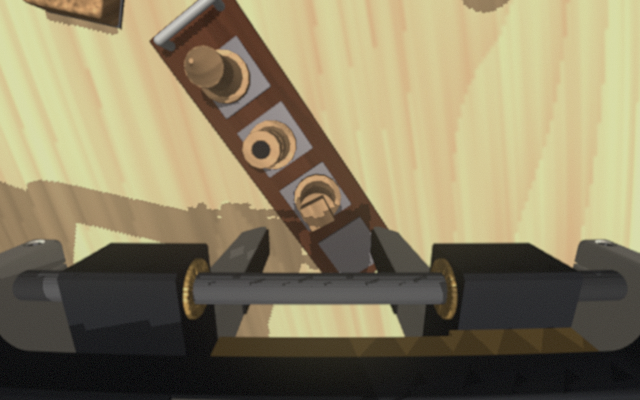

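```bash

python3 -m handwheel '-.006 -.005 -.1 0 0 0;-.006 -.005 -.2 0 0 0;-.006 -.005 -.28 0 0 0;-.006 -.005 -.325 0 0 0;-.006 -.005 -.325 0 0 0'
python3 -m handwheel '0 0 0 0 0 0;0 0 0 0 0 0'
python3 -m handwheel '0 0 0 0 0 0;0 0 0 0 0 0;0 0 0 0 0 0;0 0 0 0 0 0;0 0 0 0 0 0' 1 15
python3 -m handwheel '0 0 0 0 0 0;0 0 0 0 0 0'
```

```text
t: 15.4
tool_pos: [0.552, -0.2443, 0.027]
orientation: [-2.44, -1.972, 0.003]
force: [-0.1, 0.1, -0.1]
opening: 0.0606
t: 15.6
tool_pos: [0.555, -0.2458, 0.0314]
orientation: [2.441, 1.974, 0.002]
force: [-0.6, -0.7, 0.3]
opening: 0.0603
t: 16.1
tool_pos: [0.5539, -0.2452, 0.0296]
orientation: [2.443, 1.975, 0.0]
force: [0.5, 0.1, 1.7]
opening: 0.0302
t: 16.3
tool_pos: [0.5539, -0.2451, 0.0296]
orientation: [2.443, 1.975, 0.0]
force: [-0.4, 0.1, 1.3]
opening: 0.0301
```

```bash

python3 -m handwheel '0 0 .05 0 0 0;0 0 .15 0 0 0;0 0 .3 0 0 0;0 .05 .42 0 0 0;0 .18 .5 0 0 0'
python3 -m handwheel '0 .16 0 0 0 0;-.03 .32 0 0 0 0;-.06 .48 0 0 0 0;-.1 .64 0 0 0 0;-.143 .8 0 0 0 0'
python3 -m handwheel '0 .15 0 0 0 0;0 .3 0 0 0 0;0 .4 0 0 0 0;0 .43 0 0 0 0;0 .43 0 0 0 0'
python3 -m handwheel '0 0 0 0 0 0;0 0 0 0 0 0;0 0 0 0 0 0'; python3 look.py w10
```

```text
t: 16.8
tool_pos: [0.5548, -0.1935, 0.1843]
orientation: [2.442, 1.968, 0.003]
force: [0.6, 1.3, 0.0]
opening: 0.0304
t: 17.3
tool_pos: [0.5102, 0.0506, 0.1807]
orientation: [2.443, 1.974, 0.001]
force: [1.6, 0.7, -0.3]
opening: 0.0302
t: 17.8
tool_pos: [0.5107, 0.1788, 0.1801]
orientation: [2.441, 1.978, 0.0]
force: [0.2, -0.4, -0.0]
opening: 0.0302
t: 18.1
tool_pos: [0.5111, 0.1766, 0.1795]
orientation: [2.445, 1.973, -0.0]
force: [0.2, -0.2, -0.1]
opening: 0.0306
[0.51107422 0.17660818 0.17954851] [ 2.44460377e+00  1.97292798e+00 -2.17123872e-04]
0.63 [157.6, 333.0] [0.5324 0.2021 0.    ]
14658
((544.6953125, 214.64202880859375), (299.0421142578125, 71.72364807128906), 45.70066452026367)
ball 0.55 [239.8, 282.0] [0.4593 0.1315 0.043 ] [0.4611 0.1344 0.051 ]
square 0.76 [251.4, 318.2] [0.4947 0.1085 0.04  ] [0.4955 0.112  0.048 ]
spike 0.17 [313.5, 538.0] [ 0.733  -0.0234  0.046 ] [ 0.7274 -0.0164  0.054 ]
flat 0.51 [333.8, 265.6] [0.4088 0.0149 0.038 ] [0.4118 0.0208 0.046 ]
```

View pics/w10.png

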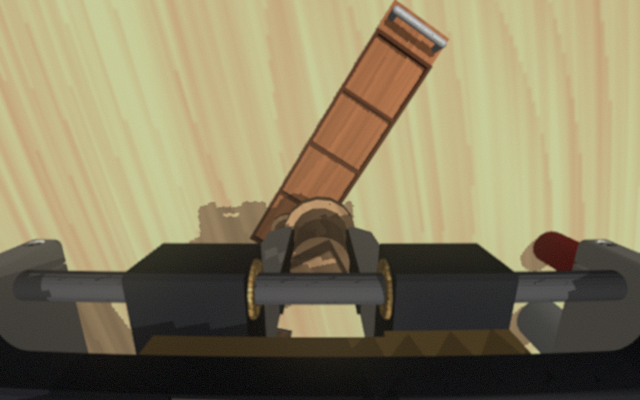

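```bash

python3 -m handwheel '0 .003 -.12 0 0 0;0 .003 -.25 0 0 0;0 .003 -.36 0 0 0;0 .003 -.44 0 0 0;0 .003 -.49 0 0 0'
python3 -m handwheel '0 0 0 0 0 0;0 0 0 0 0 0;0 0 0 0 0 0'
python3 - <<'E'
from h import *
p,d=robot.read_camera('scene');cv2.imwrite("pics/sc11.png",cv2.resize(p[110:230,270:470,::-1],None,fx=4,fy=4,interpolation=cv2.INTER_CUBIC))
E
```

```text
t: 18.95
tool_pos: [0.5093, 0.1784, 0.03]
orientation: [-2.442, -1.974, 0.005]
force: [-0.3, 0.4, -0.3]
opening: 0.0304
t: 19.25
tool_pos: [0.5124, 0.1792, 0.0344]
orientation: [2.442, 1.974, 0.004]
force: [-0.4, -0.0, -0.5]
opening: 0.0304
```

View pics/sc11.png

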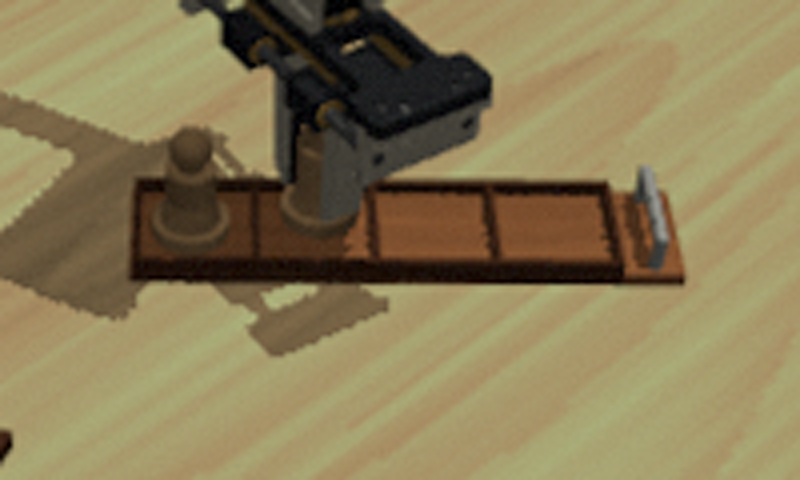

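```bash

python3 -m handwheel '-.003 -.003 -.012 0 0 0;-.003 -.003 -.024 0 0 0;-.003 -.003 -.032 0 0 0;-.003 -.003 -.032 0 0 0;-.003 -.003 -.032 0 0 0'
```

```text
t: 19.8
tool_pos: [0.5098, 0.1778, 0.0227]
orientation: [-2.443, -1.975, 0.001]
force: [-0.2, 0.6, 0.3]
opening: 0.0302
```

```bash

python3 -m handwheel '0 0 -.003 0 0 0;0 0 -.003 0 0 0;0 0 -.003 0 0 0;0 0 -.003 0 0 0;0 0 -.003 0 0 0' -0.3
python3 -m handwheel '0 0 .1 0 0 0;0 0 .22 0 0 0;0 0 .36 0 0 0;0 0 .48 0 0 0;0 -.13 .53 0 0 0'
python3 -m handwheel '0 -.16 0 0 0 0;0.02 -.32 0 0 0 0;0.04 -.48 0 0 0 0;0.055 -.64 0 0 0 0;.055 -.79 0 0 0 0'
python3 -m handwheel '0 -.15 0 0 0 0;0 -.26 -.08 0 0 0;0 -.29 -.16 0 0 0;0 -.29 -.22 0 0 0;0 -.29 -.22 0 0 0'
python3 -m handwheel '0 0 0 0 0 0;0 0 0 0 0 0;0 0 0 0 0 0'; python3 look.py w12
```

```text
t: 20.3
tool_pos: [0.51, 0.1779, 0.022]
orientation: [2.443, 1.975, 0.0]
force: [0.2, 0.8, 0.1]
opening: 0.06
t: 20.8
tool_pos: [0.5119, 0.1419, 0.1859]
orientation: [2.437, 1.979, 0.011]
force: [1.8, 0.1, 0.2]
opening: 0.0602
t: 21.3
tool_pos: [0.5265, -0.1003, 0.1812]
orientation: [2.443, 1.975, 0.001]
force: [0.5, -0.9, -0.2]
opening: 0.0603
t: 21.8
tool_pos: [0.5241, -0.1847, 0.1117]
orientation: [-2.44, -1.97, 0.004]
force: [0.3, 0.8, 0.6]
opening: 0.0605
t: 22.1
tool_pos: [0.5275, -0.1851, 0.1166]
orientation: [2.441, 1.975, 0.002]
force: [0.2, -0.2, 0.9]
opening: 0.0605
[ 0.5274924  -0.18510305  0.11661164] [2.44059595e+00 1.97461856e+00 1.82291928e-03]
spike 0.56 [138.7, 268.0] [ 0.4997 -0.1219  0.046 ] [ 0.5011 -0.1219  0.054 ]
flat 0.73 [213.4, 316.7] [ 0.5236 -0.1919  0.038 ] [ 0.5241 -0.1896  0.046 ]
flat 0.49 [47.6, 131.5] [ 0.4124 -0.0324  0.038 ] [ 0.4166 -0.0353  0.046 ]
```

View pics/w12.png

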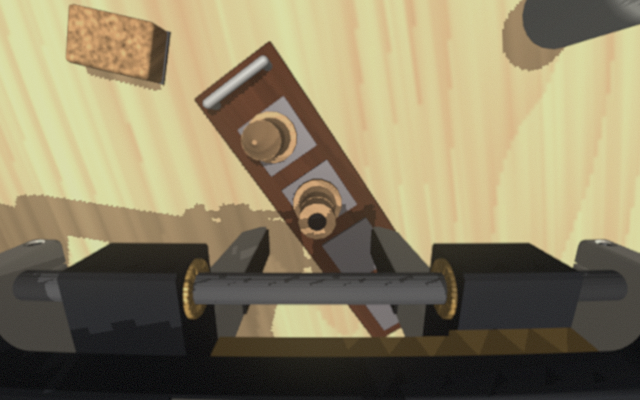

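```bash

python3 -m handwheel '-.005 -.007 -.1 0 0 0;-.005 -.007 -.18 0 0 0;-.005 -.007 -.24 0 0 0;-.005 -.007 -.282 0 0 0;-.005 -.007 -.282 0 0 0'
python3 -m handwheel '0 0 0 0 0 0;0 0 0 0 0 0'
python3 -m handwheel '0 0 0 0 0 0;0 0 0 0 0 0;0 0 0 0 0 0;0 0 0 0 0 0;0 0 0 0 0 0' 1 15
python3 -m handwheel '0 0 0 0 0 0;0 0 0 0 0 0'
```

```text
t: 22.95
tool_pos: [0.5234, -0.1865, 0.0283]
orientation: [-2.44, -1.973, 0.003]
force: [-0.1, 0.3, 0.4]
opening: 0.0605
t: 23.15
tool_pos: [0.526, -0.1877, 0.0318]
orientation: [2.441, 1.974, 0.001]
force: [-0.6, -0.5, 0.1]
opening: 0.0607
t: 23.65
tool_pos: [0.525, -0.1872, 0.0305]
orientation: [2.443, 1.975, 0.0]
force: [-0.1, -0.1, 0.9]
opening: 0.0295
t: 23.85
tool_pos: [0.525, -0.1873, 0.0304]
orientation: [2.443, 1.975, 0.0]
force: [0.4, 0.1, 0.7]
opening: 0.0298
```

```bash

python3 -m handwheel '0 0 .05 0 0 0;0 0 .15 0 0 0;0 0 .3 0 0 0;0 .05 .42 0 0 0;0 .18 .5 0 0 0'
python3 -m handwheel '0 .16 0 0 0 0;.03 .32 0 0 0 0;.06 .48 0 0 0 0;.1 .64 0 0 0 0;.105 .8 0 0 0 0'
python3 -m handwheel '0 .15 0 0 0 0;0 .3 0 0 0 0;0 .38 0 0 0 0;0 .396 0 0 0 0;0 .396 0 0 0 0'
python3 -m handwheel '0 0 0 0 0 0;0 0 0 0 0 0;0 0 0 0 0 0'
```

```text
t: 24.35
tool_pos: [0.5262, -0.1353, 0.1852]
orientation: [2.442, 1.968, 0.003]
force: [1.1, 0.0, 0.4]
opening: 0.0294
t: 24.85
tool_pos: [0.5571, 0.1088, 0.1818]
orientation: [2.442, 1.974, 0.002]
force: [-0.2, 0.1, -0.7]
opening: 0.0293
t: 25.35
tool_pos: [0.5563, 0.2261, 0.181]
orientation: [2.441, 1.977, 0.0]
force: [0.5, 0.3, -0.7]
opening: 0.0291
t: 25.65
tool_pos: [0.5567, 0.2243, 0.1805]
orientation: [2.445, 1.973, -0.0]
force: [0.2, 0.9, -0.1]
opening: 0.0297
```

```bash

python3 -m handwheel '0 .003 -.12 0 0 0;0 .003 -.25 0 0 0;0 .003 -.36 0 0 0;0 .003 -.44 0 0 0;0 .003 -.49 0 0 0'
python3 -m handwheel '0 0 0 0 0 0;0 0 0 0 0 0;0 0 0 0 0 0'
python3 - <<'E'
from h import *
p,d=robot.read_camera('scene');cv2.imwrite("pics/sc13.png",cv2.resize(p[110:230,270:470,::-1],None,fx=4,fy=4,interpolation=cv2.INTER_CUBIC))
E
```

```text
t: 26.15
tool_pos: [0.5551, 0.2253, 0.0308]
orientation: [-2.443, -1.973, 0.005]
force: [0.5, 0.3, -0.2]
opening: 0.0293
t: 26.45
tool_pos: [0.558, 0.2268, 0.0355]
orientation: [2.442, 1.974, 0.005]
force: [0.3, 0.2, 0.2]
opening: 0.0293
```

View pics/sc13.png

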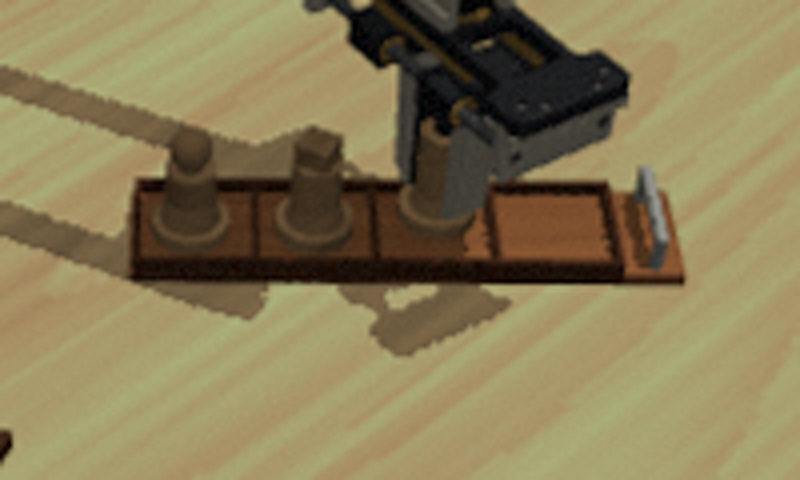

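```bash

python3 -m handwheel '-.003 -.003 -.012 0 0 0;-.003 -.003 -.024 0 0 0;-.003 -.003 -.034 0 0 0;-.003 -.003 -.034 0 0 0;-.003 -.003 -.034 0 0 0'
python3 -m handwheel '0 0 0 0 0 0;0 0 0 0 0 0;0 0 0 0 0 0;0 0 0 0 0 0;0 0 0 0 0 0' -0.3
python3 -m handwheel '0 0 .1 0 0 0;0 0 .22 0 0 0;0 0 .36 0 0 0;0 0 .48 0 0 0;0 -.13 .53 0 0 0'
python3 -m handwheel '0 -.16 0 0 0 0;-.04 -.32 0 0 0 0;-.08 -.48 0 0 0 0;-.12 -.64 0 0 0 0;-.18 -.79 0 0 0 0'
python3 -m handwheel '0 -.15 0 0 0 0;0 -.22 -.06 0 0 0;0 -.23 -.12 0 0 0;0 -.23 -.18 0 0 0;0 -.23 -.18 0 0 0'
python3 -m handwheel '0 0 0 0 0 0;0 0 0 0 0 0;0 0 0 0 0 0'; python3 look.py w14
```

```text
t: 27.0
tool_pos: [0.5554, 0.2255, 0.023]
orientation: [-2.443, -1.975, 0.001]
force: [-0.3, 0.5, -1.1]
opening: 0.0292
t: 27.5
tool_pos: [0.5556, 0.2256, 0.0233]
orientation: [2.443, 1.975, 0.0]
force: [0.1, 0.4, 0.7]
opening: 0.0598
t: 28.0
tool_pos: [0.5574, 0.19, 0.1873]
orientation: [2.438, 1.979, 0.012]
force: [1.3, -0.1, -0.5]
opening: 0.0601
t: 28.5
tool_pos: [0.501, -0.0523, 0.1824]
orientation: [2.442, 1.975, 0.001]
force: [1.0, -0.6, 1.3]
opening: 0.0606
t: 29.0
tool_pos: [0.4995, -0.1192, 0.1254]
orientation: [-2.441, -1.972, 0.004]
force: [-0.5, 0.5, -0.2]
opening: 0.0603
t: 29.3
tool_pos: [0.5024, -0.1194, 0.1295]
orientation: [2.441, 1.975, 0.002]
force: [-0.2, 0.2, 0.6]
opening: 0.0605
[ 0.50243567 -0.1194135   0.12952356] [2.44113160e+00 1.97469156e+00 1.72900000e-03]
0.59 [116.6, 183.8] [ 0.3898 -0.0189  0.    ]
spike 0.74 [210.3, 318.0] [ 0.4998 -0.1251  0.046 ] [ 0.5003 -0.1228  0.054 ]
```

View pics/w14.png

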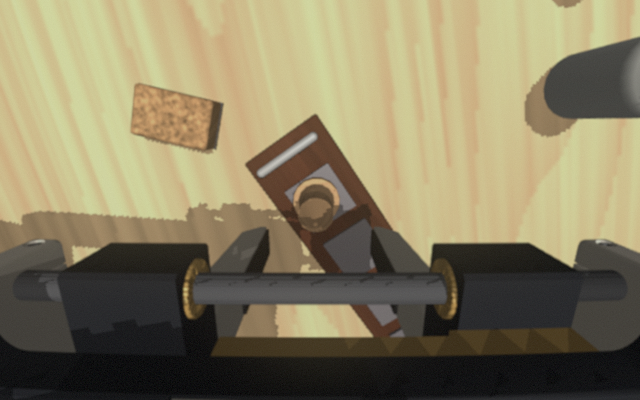

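```bash

python3 -m handwheel '-.003 -.015 -.1 0 0 0;-.003 -.015 -.2 0 0 0;-.003 -.015 -.26 0 0 0;-.003 -.015 -.307 0 0 0;-.003 -.015 -.307 0 0 0'
python3 -m handwheel '0 0 0 0 0 0;0 0 0 0 0 0'
python3 -m handwheel '0 0 0 0 0 0;0 0 0 0 0 0;0 0 0 0 0 0;0 0 0 0 0 0;0 0 0 0 0 0' 1 15
python3 -m handwheel '0 0 0 0 0 0;0 0 0 0 0 0'
```

```text
t: 30.15
tool_pos: [0.499, -0.1234, 0.034]
orientation: [-2.441, -1.973, 0.003]
force: [-1.3, -0.1, -0.2]
opening: 0.0607
t: 30.35
tool_pos: [0.5018, -0.1243, 0.0375]
orientation: [2.441, 1.974, 0.002]
force: [-0.6, -0.7, -0.0]
opening: 0.0603
t: 30.85
tool_pos: [0.5007, -0.1239, 0.0362]
orientation: [2.443, 1.975, 0.0]
force: [-0.7, -0.1, 0.8]
opening: 0.0288
t: 31.05
tool_pos: [0.5007, -0.1239, 0.0362]
orientation: [2.443, 1.975, 0.0]
force: [-1.2, 1.1, 2.1]
opening: 0.0286
```

```bash

python3 -m handwheel '0 0 .05 0 0 0;0 0 .15 0 0 0;0 0 .3 0 0 0;0 .05 .42 0 0 0;0 .18 .5 0 0 0'
python3 -m handwheel '0 .16 0 0 0 0;0 .32 0 0 0 0;.06 .46 0 0 0 0;.13 .6 0 0 0 0;.2 .73 0 0 0 0'
python3 -m handwheel '.08 .13 0 0 0 0;.139 .27 0 0 0 0;.139 .38 0 0 0 0;.139 .413 0 0 0 0;.139 .413 0 0 0 0'
python3 -m handwheel '0 0 0 0 0 0;0 0 0 0 0 0;0 0 0 0 0 0'
```

```text
t: 31.55
tool_pos: [0.502, -0.0717, 0.1907]
orientation: [2.443, 1.968, 0.004]
force: [1.3, 0.3, -1.4]
opening: 0.0292
t: 32.05
tool_pos: [0.5611, 0.1513, 0.1875]
orientation: [2.442, 1.975, 0.002]
force: [1.3, -0.8, -0.4]
opening: 0.0287
t: 32.55
tool_pos: [0.6019, 0.2743, 0.1864]
orientation: [-2.441, -1.978, 0.0]
force: [-0.2, -1.0, -0.3]
opening: 0.0286
t: 32.85
tool_pos: [0.6026, 0.2715, 0.1865]
orientation: [2.444, 1.973, 0.0]
force: [-0.0, 0.8, -0.9]
opening: 0.0287
```

```bash

python3 -m handwheel '0 .004 -.12 0 0 0;0 .004 -.25 0 0 0;0 .004 -.36 0 0 0;0 .004 -.44 0 0 0;0 .004 -.49 0 0 0'
python3 -m handwheel '0 0 0 0 0 0;0 0 0 0 0 0;0 0 0 0 0 0'
python3 - <<'E'
from h import *
p,d=robot.read_camera('scene');cv2.imwrite("pics/sc15.png",cv2.resize(p[110:230,270:470,::-1],None,fx=4,fy=4,interpolation=cv2.INTER_CUBIC))
E
```

```text
t: 33.35
tool_pos: [0.601, 0.2727, 0.0365]
orientation: [-2.443, -1.973, 0.005]
force: [-0.4, 0.1, -0.9]
opening: 0.0287
t: 33.65
tool_pos: [0.604, 0.2746, 0.0415]
orientation: [2.442, 1.974, 0.005]
force: [0.6, 0.7, -0.6]
opening: 0.0289
```

View pics/sc15.png

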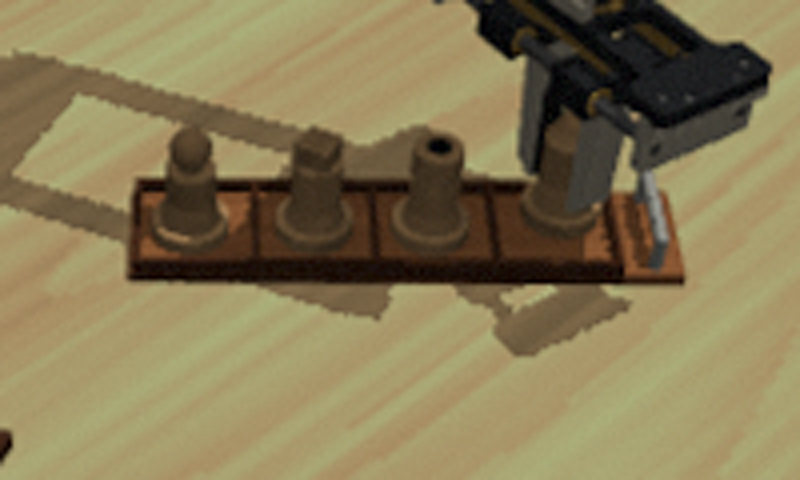

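```bash

python3 -m handwheel '-.003 -.003 -.012 0 0 0;-.003 -.003 -.024 0 0 0;-.003 -.003 -.036 0 0 0;-.003 -.003 -.036 0 0 0;-.003 -.003 -.036 0 0 0'
python3 -m handwheel '0 0 0 0 0 0;0 0 0 0 0 0;0 0 0 0 0 0;0 0 0 0 0 0;0 0 0 0 0 0' -0.3
python3 -m handwheel '0 0 .1 0 0 0;0 0 .22 0 0 0;0 0 .36 0 0 0;0 0 .48 0 0 0;-.1 -.13 .53 0 0 0'
python3 -m handwheel '-.1 -.16 .05 0 0 0;-.2 -.28 .1 0 0 0;-.3 -.4 .2 0 0 0;-.4 -.52 .3 0 0 0;-.4 -.6 .3 0 0 0'
python3 -m handwheel '0 0 0 0 0 0;0 0 0 0 0 0;0 0 0 0 0 0;0 0 0 0 0 0'
python3 look.py w16; python3 - <<'E'
from h import *
for n in("scene","side"):
    p,d=robot.read_camera(n);cv2.imwrite(f"pics/{n}16.png",p[:,:,::-1])
    for k in H:
        t=robot.tip_of(n,k+"_mid")
        if t:
            w=plane(n,t[0]['at'],.008+H[k])[0][:2]-[.5335,.2018];u=np.array([.696,.718])
            print(n,k,t[0]['conf'],'y',round(w@u,4),'x',round(w@[u[1],-u[0]],4))
    for k in("glue","red_glue","sander"):
        t=robot.tip_of(n,k)
        if t: print(n,k,plane(n,t[0]['at'],0)[0].round(4))
E
```

```text
t: 34.2
tool_pos: [0.6013, 0.2733, 0.028]
orientation: [-2.443, -1.975, 0.001]
force: [-0.5, -0.1, -1.6]
opening: 0.0291
t: 34.7
tool_pos: [0.6015, 0.2733, 0.0283]
orientation: [2.443, 1.975, 0.0]
force: [-0.9, -0.1, 0.6]
opening: 0.0595
t: 35.2
tool_pos: [0.5759, 0.2384, 0.1913]
orientation: [2.439, 1.977, 0.012]
force: [0.3, -1.2, 0.6]
opening: 0.0608
t: 35.7
tool_pos: [0.4515, 0.0547, 0.2802]
orientation: [2.44, 1.975, 0.006]
force: [0.9, -0.2, 0.3]
opening: 0.0607
t: 36.1
tool_pos: [0.4522, 0.0562, 0.276]
orientation: [-2.441, -1.976, 0.002]
force: [0.8, -0.3, -0.2]
opening: 0.0608
[0.45215571 0.05621912 0.27595236] [-2.44086593e+00 -1.97582723e+00  1.84064284e-03]
0.72 [53.0, 359.5] [0.5393 0.2041 0.    ]
5818
((520.217529296875, 188.75131225585938), (231.56100463867188, 72.89236450195312), 45.47309875488281)
square 0.96 [71.6, 347.6] [0.5139 0.1781 0.04  ] [0.513 0.177 0.048]
square 0.48 [303.1, 397.3] [ 0.5273 -0.1638  0.04  ] [ 0.526  -0.1582  0.048 ]
flat 0.94 [23.2, 373.8] [0.5565 0.2273 0.038 ] [0.5547 0.2252 0.046 ]
flat 0.53 [53.7, 356.0] [0.5285 0.1971 0.038 ] [0.5273 0.1956 0.046 ]
scene square 0.77 y -0.0301 x 0.0048
scene spike 0.69 y 0.0995 x 0.0062
scene flat 0.79 y 0.038 x -0.0113
scene glue [ 0.7697 -0.0695  0.    ]
scene red_glue [0.7833 0.036  0.    ]
scene sander [ 0.3921 -0.0186  0.    ]
side ball 0.79 y -0.0969 x -0.0019
side square 0.59 y -0.033 x -0.0014
side spike 0.84 y 0.093 x -0.0084
side flat 0.53 y 0.0276 x -0.0024
side glue [ 0.758  -0.0711  0.    ]
side red_glue [0.7763 0.0355 0.    ]
side sander [ 0.3963 -0.0231  0.    ]
```

View pics/w16.png

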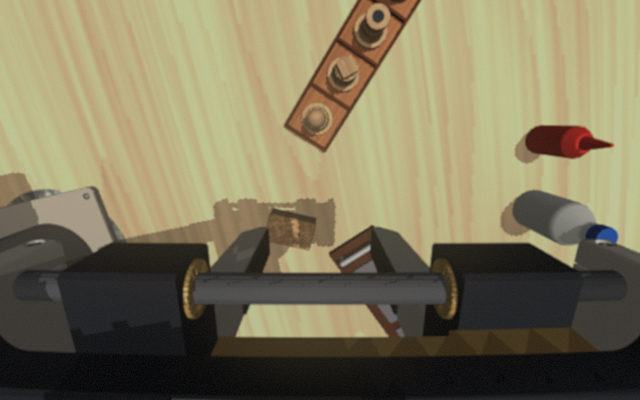

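```bash
python3 -c "
import cv2
p=cv2.imread('pics/scene16.png');cv2.imwrite('pics/sc16c.png',cv2.resize(p[110:230,270:470],None,fx=4,fy=4,interpolation=cv2.INTER_CUBIC))"
```

```text
(no output)
```

View pics/sc16c.png

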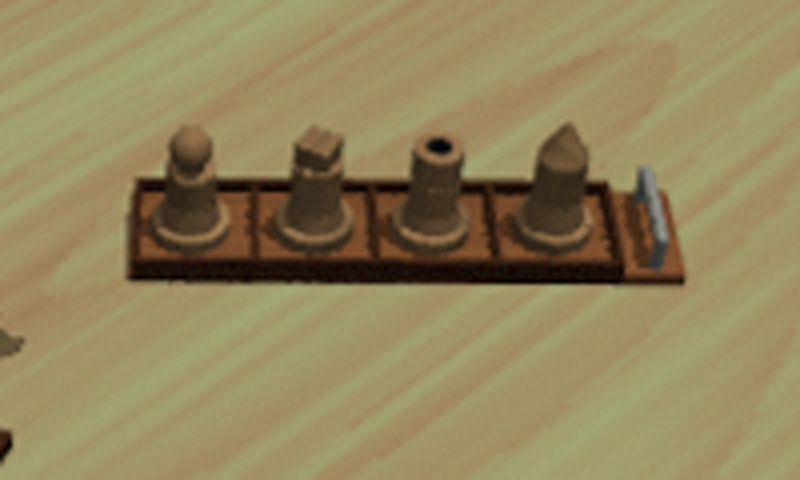

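All four posts stand upright in their bays. From the rack's handle they run spike, flat, square, ball, which matches the board. The gripper is clear, so I'm handing in.

```bash
python3 -c "
from plant import robot
print(robot.close_job(),robot.read_state()['t'])"
```

```text
the job is handed in; nothing more can be done
the job is handed in; nothing more can be done
```

I moved all four posts into the rack in the board's order, counted from the handles: spike, flat, square, ball. I released them and handed the job in at about 36 s.

**Posts:** the last scene picture shows each one upright, standing within its own bay, with the gripper clear. Most network estimates put the posts within about 8 mm of the bay centres. They did not all agree:
- **Flat post:** the scene camera gave 11 mm off in x, while the side camera gave 2 mm and the wrist camera about 2–3 mm.
- **Spike post:** the two fixed cameras differed by about 15 mm in x (+6 mm and −8 mm).
- **Ball post:** it was not reported in the scene or wrist view at the end, only by the side camera, though it is plain in the scene picture.

I put these differences down to noise in the networks, because the picture and the tool positions at release (within about 3 mm of each bay centre) agree with each other.

**Bystanders:** the glue bottles and the sanding block were measured within about 9 mm of where they started. That is within the scatter of these estimates, and the robot never went near them.

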